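# Put the wide snack-counter scraper back in its slotted block

## Robot

A 6-joint arm with a two-finger parallel gripper is mounted at the origin on the work surface. World frame = base frame: x ahead of the robot, y to its left, z up, the work surface at z = 0. Lengths are in mm, angles in rad, forces in N, time in s.
With the tool pointing down it reaches from about 300 to 775 mm from the base axis. Payload 14.6 kg.
Tool frame: the origin (TCP) lies midway between the tips of the shut fingers; the grasp point (between the pads) lies behind it (manip.grip_depth is the z of the grasp point in the tool frame, in mm); z points along the fingers, y is the line along which they close (so a half turn about z gives the same grasp; the last joint's range is limited). The gripper opens to 94 mm and grips with 3 to 60 N. Pads are 16 mm wide; open, the fingers measure 119 mm over their backs; the gripper's body (75 mm by 177 mm) begins 78 mm behind the grasp point.
Start: joints at [-1.257, 0.3, 1.521, -0, 1.321, -0.067], TCP at [204.407, -510.595, 205.446] pointing down, gripper open.
Joint ranges: [-3.03, 3.03], [-0.79, 2.21], [0.23, 2.52], [-1.04, 4.18], [0, 3.07], [-2.55, 2.55]. Speed limits (rad/s): [2.22, 2.22, 2.57, 3.14, 3.14, 3.14].

## Interface

Orientations are given as [roll, pitch, yaw] about the fixed x, y, z axes, in that order (R = Rz(yaw) Ry(pitch) Rx(roll)).
In Python, from cell import manip gives the robot as it stands.
- The arm moves only by the tool run_rows, called after "Emit:" as name(argument=value, ...) on one line, values as JSON. Schema: {"type":"object","properties":{"rows":{"type":"array","items":{"type":"array","items":{"type":"array","items":{"type":"number"},"minItems":6,"maxItems":6},"minItems":1,"maxItems":5},"minItems":1,"maxItems":1},"jaw":{"type":"number"},"force":{"type":"number"},"only":{"type":"string"},"quiet":{"type":"boolean"},"lines":{"type":"string"}},"required":["rows"],"additionalProperties":false}. rows is a list that holds a single list of rows (three levels of brackets), with 1 to 5 rows, each of 6 numbers: dx, dy, dz in mm, then a rotation vector rx, ry, rz in rad; each row is the pose to reach, as a shift and turn from the pose commanded when the call began, along the tool's axes at that moment; what a row does not reach only later rows make up. A row lasts 1/10 s, in which the tool goes at most 50 mm and 0.15 rad, less where a joint would pass 70% of its speed; a pose out of reach is approached as far as the arm can. jaw is the finger opening in mm, set as the call begins (left out keeps the last). The fingers move at their own pace and stop on an object; force is the grip in N (left out, the last holds). Time passes only in rows, so rows that do not move let the fingers close. The tool returns the time, the measured TCP pose, the force, the opening and the grip force at its end. only (a regular expression) keeps the lines of the reply that match it, lines (a string "A,B") keeps lines A to B, and quiet returns only ok. Input that does not fit is refused with a message, and nothing moves.
- manip.read_state(): the state, without advancing time (a new reading comes with each control period).
- manip.camera(name): name is "scene" or "top"; returns (picture, depth): 480x640x3 uint8, red, green, blue; 480x640 float32, mm along the optical axis (not along the pixel's ray), 0 where there is no reading.
- manip.camera_info(name): a dict with "K" (3x3 intrinsics, pixels), "rvec" (rotation vector, rad) and "tvec" (3), from world to camera coordinates, as OpenCV has them. Camera axes: x right, y down, z forward; pixel columns grow to the right and rows downward; lengths in mm; the calibration is good to about 2 mm. A picture is of the moment at which its call begins. camera_info takes no time and is no camera call.
- manip.sign_off(): hands the job in; it is judged then, once.
The state is a dict: "clock": time; "joints": joint angles; "qd": joint speeds; "effort": joint torques, N m; "eef_pos": TCP position; "eef_rot": TCP orientation; "wrist_force": force on the tool from outside, world axes, zero at the start; "moment": the same for the moment, N m; "finger_gap": finger opening in mm; "finger_force": force on a finger pad.
Only numpy, scipy, OpenCV 4.12 (cv2) and the standard library are available. Lean on these libraries where they do the work, as an engineer would, in place of code of your own. Each camera call takes 0.05 s, during which the arm holds its last target. There are 200 camera calls.

## Task

On the snack counter of the home cinema two flat scrapers hang upright in steel drying stands. Lift the wider one out and slide it blade-down into the long slot of the wooden storage block, lowering it in your grip until its guard rests on the block (do not let it drop in), then let go. Leave the narrow scraper hanging in its stand.

Things in the scene. Friction and masses are not known exactly. Their poses are not given: they have to be found in the camera images.
- wide_scraper: Upright scraper. Steel blade 80 mm wide, 3 thick, 60 tall; above it a steel guard 90 x 38 mm, 60 to 66 mm above the blade's lower edge; then a black bar grip 84 mm long, 24 thick, 66 to 106 mm above the edge. Origin: middle of the blade's lower edge; z up, y along blade and grip. Its guard lies on the two 80 mm high rails of an open steel stand, blade hanging between. 0.2 kg.
- narrow_scraper: Upright scraper. Steel blade 40 mm wide, 3 thick, 60 tall; above it a steel guard 50 x 38 mm, 60 to 66 mm above the blade's lower edge; then a black bar grip 44 mm long, 24 thick, 66 to 106 mm above the edge. Origin: middle of the blade's lower edge; z up, y along blade and grip. Its guard lies on the two 80 mm high rails of an open steel stand, blade hanging between. Stays there.
- long_slot (a point): Slot open upward in a fixed pale wooden block 140 x 70 mm, 80 high: 104 mm long, 18 wide, 70 deep. Point: middle of its mouth, level with the block's top; y along the slot, z up. The wide scraper's place; with the guard on the block the blade's lower edge is 60 mm below this point. Either way round is right.
- short_slot (a point): Slot open upward in a fixed pale wooden block 100 x 70 mm, 80 high: 64 mm long, 18 wide, 70 deep. Point: middle of its mouth, level with the block's top; y along the slot, z up. Empty, the narrow scraper's place; the wide blade does not fit. The places of the two stands and two blocks vary and may be exchanged.

How it is judged:
By the outcome, as a careful person would: the job done as asked, in the order asked, and still so for the second after the job is handed in, with the robot touching nothing.
It also fails if it takes over 38 s, if anything falls off the work surface, if the arm or the gripper's body presses on something with over 40 N, if the wrist force passes 120 N, or if a joint passes its speed limit or range.

## Working session

There is one attempt and no reset: what is moved stays moved. The work goes in short steps, Python scripts to look and compute and a tool call to move; the robot and the scene stay as the last step left them, time stands still between calls to the robot, and variables do not carry over. Pictures are saved under pics/ and viewed, at most 10 in all, crops included, and the job is handed in when it is done.

```bash
ls; mkdir -p pics; python3 - <<'E'
from cell import manip
import cv2,numpy as np
print(manip.grip_depth, manip.read_state())
for n in("scene","top"):
    p,d=manip.camera(n); cv2.imwrite(f"pics/{n}0.png",p[:,:,::-1]); np.savez(f"pics/{n}0.npz",p=p,d=d); print(manip.camera_info(n),(d>0).mean())
E
```

```text
cell.py
pics
-18.8 {'clock': 0.0, 'joints': array([-1.25659646e+00,  3.00498116e-01,  1.52155635e+00, -1.57731000e-05,
        1.32072335e+00, -6.66156602e-02]), 'qd': array([-0.00133523,  0.00102063,  0.00064509, -0.00113296,  0.00046898,
        0.00162367]), 'effort': array([ 3.94189692e-04, -5.31797361e+01, -3.52737844e+01,  7.09336298e-02,
        2.42916495e-02, -1.27127155e-04]), 'eef_pos': array([ 204.32769762, -510.35721966,  204.88198266]), 'eef_rot': array([-3.14040911e+00, -6.36475021e-05,  3.80819401e-01]), 'wrist_force': array([ 0.3140834 , -0.32562307,  0.35212358]), 'moment': array([-0.01714212,  0.03404446, -0.03388108]), 'finger_force': 0.0, 'finger_gap': 93.76131696351695}
{'K': array([[466.49019601,   0.        , 329.39279798],
       [  0.        , 466.49019601, 245.20843423],
       [  0.        ,   0.        ,   1.        ]]), 'rvec': array([ 1.90143323,  1.19186533, -0.62369277]), 'tvec': array([-258.93707787, -214.29362165, 1271.87130179])} 0.996064453125
{'K': array([[509.86419499,   0.        , 326.29270881],
       [  0.        , 509.86419499, 245.65026167],
       [  0.        ,   0.        ,   1.        ]]), 'rvec': array([ 2.16532634, -2.1427107 ,  0.17613056]), 'tvec': array([  3.2903369 , 538.20222252, 971.77032773])} 0.99603515625
```

View pics/scene0.png

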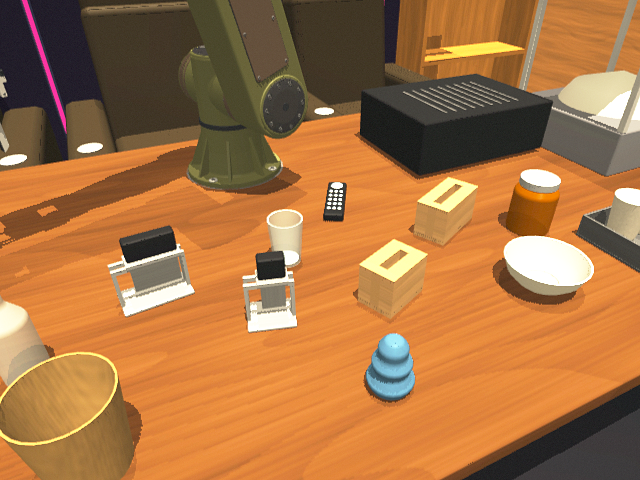

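View pics/top0.png

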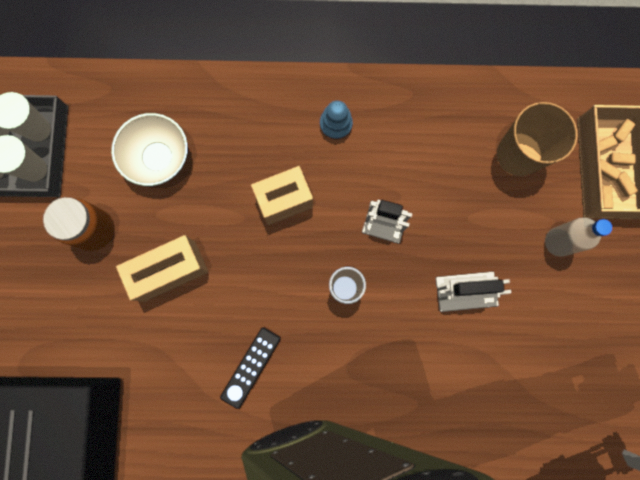

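The scene view shows the wide scraper at about (150,245) and the long slot at (448,193). In the top view they are at (478,288) and (160,265). The narrow scraper is at (388,212) and the short block at (283,193), both in the top view.

```bash
cat > h.py <<'E'
import cv2,numpy as np
from cell import manip
def cam(n):
    i=manip.camera_info(n); R=cv2.Rodrigues(i["rvec"])[0]; return i["K"],R,i["tvec"]
def ray(n,uv,z):
    K,R,t=cam(n); uv=np.atleast_2d(uv).astype(float)
    d=(R.T@np.linalg.inv(K)@np.c_[uv,np.ones(len(uv))].T).T; c=-R.T@t
    return c+d*((z-c[2])/d[:,2])[:,None]
def tri(ua,ub):
    P=[cam(n)[0]@np.c_[cam(n)[1],cam(n)[2]] for n in("top","scene")]
    X=cv2.triangulatePoints(P[0],P[1],np.float64(ua).reshape(2,1),np.float64(ub).reshape(2,1))[:,0]; return X[:3]/X[3]
def cloud(n,d):
    K,R,t=cam(n); v,u=np.mgrid[:480,:640]
    c=np.stack([(u-K[0,2])/K[0,0]*d,(v-K[1,2])/K[1,1]*d,d],-1)-t
    return c@R
E
python3 - <<'E'
from h import *
rois={"top":{"grip":(435,265,515,315),"long":(110,230,210,310),"ngrip":(360,195,415,245),"short":(245,160,320,230)},
"scene":{"grip":(105,220,195,310),"long":(410,170,480,245),"ngrip":(240,245,300,335),"short":(355,235,430,318)}}
ctr={}
for n in rois:
    f=np.load(f"pics/{n}0.npz"); p,d=f["p"],f["d"]; X=cloud(n,d); hsv=cv2.cvtColor(p,cv2.COLOR_RGB2HSV)
    for k,(a,b,c,e) in rois[n].items():
        m=np.zeros((480,640),bool); m[b:e,a:c]=1
        z=X[...,2]
        if "grip" in k: m&=(hsv[...,2]<70)&(z>115)&(z<140)
        else: m&=(z>73)&(z<90)
        pts=X[m]
        (cx,cy),(w,h),an=cv2.minAreaRect(pts[:,:2].astype(np.float32))
        # top face pixel contour centre
        uv=np.argwhere(m)[:,::-1]; hull=cv2.convexHull(uv.astype(np.int32)); q=cv2.minAreaRect(uv.astype(np.int32))
        M=cv2.moments(hull); ctr[n,k]=(M['m10']/M['m00'],M['m01']/M['m00'])
        print(n,k,m.sum(),"xy %.1f %.1f size %.1f %.1f ang %.1f zmed %.1f p90 %.1f"%(cx,cy,w,h,an,np.median(pts[:,2]),np.percentile(pts[:,2],90)),"pix",np.round(ctr[n,k],1))
        if "grip" not in k:
            full=cv2.fillConvexPoly(np.zeros((480,640),np.uint8),hull,1)
            full=cv2.erode(full,np.ones((5,5)))>0
            s=full&~m; s2=np.argwhere(s)[:,::-1]
            r=ray(n,s2,80); (cx,cy),(w,h),an=cv2.minAreaRect(r[:,:2].astype(np.float32)); print("   slot xy %.1f %.1f size %.1f %.1f ang %.1f"%(cx,cy,w,h,an))
for k in rois["top"]: print(k,"tri",tri(ctr["top",k],ctr["scene",k]).round(1))
E
```

```text
top grip 519 xy 452.4 -267.3 size 21.6 80.1 ang 5.5 zmed 125.7 p90 127.8 pix [479.6 287.5]
top long 2382 xy 488.3 326.0 size 71.2 140.7 ang 26.0 zmed 79.9 p90 82.1 pix [157.9 267.2]
   slot xy 481.5 316.0 size 37.4 112.8 ang 26.4
top ngrip 142 xy 596.7 -105.4 size 41.3 22.1 ang 75.7 zmed 124.7 p90 127.1 pix [389.4 208.6]
top short 1597 xy 637.9 96.7 size 71.6 99.8 ang 23.0 zmed 79.8 p90 82.0 pix [281.9 191.5]
   slot xy 635.7 92.2 size 54.5 70.5 ang 33.5
scene grip 445 xy 459.5 -269.7 size 24.6 81.9 ang 4.5 zmed 122.5 p90 125.9 pix [146.1 237.6]
scene long 1075 xy 492.0 326.2 size 72.3 146.2 ang 25.7 zmed 79.2 p90 80.4 pix [447.1 195.9]
   slot xy 487.0 318.6 size 33.6 123.2 ang 25.9
scene ngrip 198 xy 603.0 -108.0 size 41.3 23.8 ang 74.6 zmed 121.8 p90 125.7 pix [269.5 258.7]
scene short 1504 xy 640.9 96.6 size 72.4 103.5 ang 22.7 zmed 79.4 p90 80.4 pix [393.2 261.7]
   slot xy 644.2 92.6 size 41.2 79.2 ang 55.9
grip tri [ 453.1 -269.6  116.4]
long tri [488.2 328.   71.6]
ngrip tri [ 597.6 -106.2  116.5]
short tri [638.8  97.2  72.7]
```

```bash
python3 - <<'E'
from h import *
ims={}
for n,r in {"top":{"grip":(435,265,515,315),"long":(110,230,210,310)},"scene":{"grip":(105,220,195,270),"long":(410,170,480,245)}}.items():
    p=np.load(f"pics/{n}0.npz")["p"]
    for k,(a,b,c,e) in r.items():
        ims[n,k]=cv2.resize(p[b:e,a:c,::-1],(400,300),interpolation=cv2.INTER_CUBIC)
        print(n,k,(a,b),400/(c-a),300/(e-b))
cv2.imwrite("pics/crop1.png",np.vstack([np.hstack([ims["top",k] for k in("grip","long")]),np.hstack([ims["scene",k] for k in("grip","long")])]))
E
```

```text
top grip (435, 265) 5.0 6.0
top long (110, 230) 4.0 3.75
scene grip (105, 220) 4.444444444444445 6.0
scene long (410, 170) 5.714285714285714 4.0
```

View pics/crop1.png

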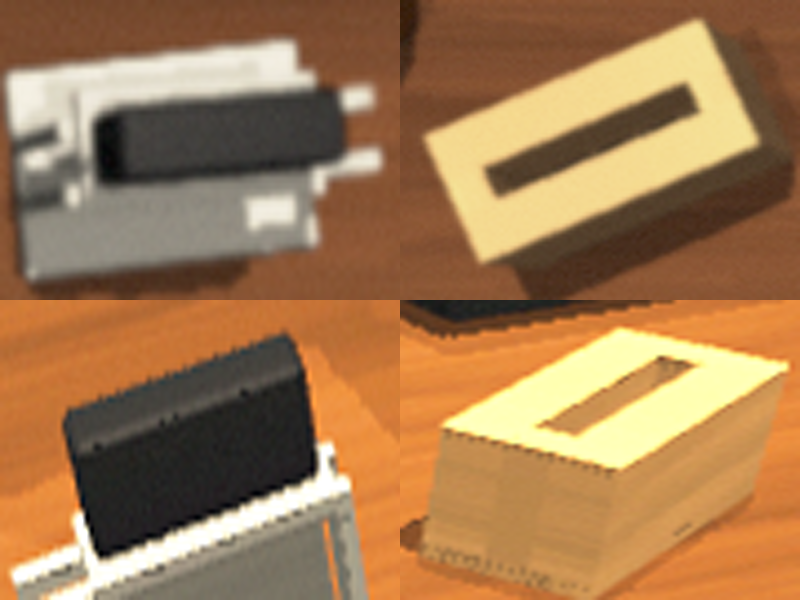

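```bash
python3 - <<'E'
from h import *
def px(c,ox,oy,a,b,sx,sy): c=np.array(c,float)-[ox,oy]; return (c+.5)/[sx,sy]-.5+[a,b]
gt=px([(120,108),(342,90),(342,162),(122,183)],0,0,435,265,5,6)
gs=px([(80,450),(66,408),(290,335),(302,375)],0,300,105,220,4.4444,6)
bt=px([(425,135),(698,20),(760,145),(483,263)],400,0,110,230,4,3.75)
st=px([(485,168),(687,85),(700,112),(497,197)],400,0,110,230,4,3.75)
bs=px([(443,428),(617,328),(788,368),(620,470)],400,300,410,170,5.714,4)
for nm,t,s,z in(("grip",gt,gs,126),("block",bt,bs,80)):
    print(nm,"tri",tri(t.mean(0),s.mean(0)).round(1))
    for n,q in(("top",t),("scene",s)):
        r=ray(n,q,z); print(n,r.mean(0).round(1),cv2.minAreaRect(r[:,:2].astype(np.float32)))
r=ray("top",st,80);print("slot",r.mean(0),cv2.minAreaRect(r[:,:2].astype(np.float32)))
E
```

```text
grip tri [ 453.5 -269.4  122. ]
top [ 453.2 -268.5  126. ] ((452.958251953125, -268.76776123046875), (22.363262176513672, 82.57685089111328), 4.438418865203857)
scene [ 460.3 -268.4  126. ] ((460.42010498046875, -268.6567687988281), (23.47134017944336, 80.29167938232422), 1.804038643836975)
block tri [488.1 328.   75.3]
top [487.9 326.1  80. ] ((487.92144775390625, 325.8480224609375), (70.85517120361328, 139.78256225585938), 25.674631118774414)
scene [492.8 324.9  80. ] ((492.35089111328125, 326.005859375), (72.4981689453125, 143.37142944335938), 26.4898738861084)
slot [487.7662244  325.85436425  80.        ] ((487.9051208496094, 325.9185791015625), (15.81281566619873, 102.09767150878906), 25.339235305786133)
```

```bash
cat > d.py <<'E'
import sys
from h import *
from scipy.spatial.transform import Rotation as Ro
x,y,z,yaw=map(float,sys.argv[1:]); s=manip.read_state()
R=Ro.from_euler("xyz",s["eef_rot"]); T=Ro.from_euler("xyz",[np.pi,0,np.radians(yaw)])
print("d",R.inv().apply(np.array([x,y,z])-s["eef_pos"]).round(1),"rv",(R.inv()*T).as_rotvec().round(3),"clk",s["clock"],"gap",s["finger_gap"],"F",s["wrist_force"].round(1),"j",s["joints"].round(2))
E
```

Emit:
run_rows(rows=[[[33,-13,0,0,0,-0.13],[66,-26,0,0,0,-0.26],[99,-39,0,0,0,-0.39],[132,-52,0,0,0,-0.52],[165,-65,0,0,0,-0.65]]], jaw=94, force=25)

```text
clock: 0.6
eef_pos: [334.2, -387.7, 205.2]
eef_rot: [-3.141, -0.0, 1.036]
wrist_force: [0.2, -0.5, 0.5]
finger_gap: 94.2
finger_force: 0.0
```

```bash
python3 d.py 454 -268.5 200 95
```

```text
d [163.6  42.3   5.3] rv [-0.    -0.    -0.622] clk 0.6 gap 94.18263311975159 F [ 0.2 -0.5  0.5] j [-0.93  0.22  1.63  0.    1.3  -0.4 ]
```

Emit:
run_rows(rows=[[[33,8,0,0,0,-0.13],[66,17,0,0,0,-0.26],[99,26,0,0,0,-0.39],[132,34,0,0,0,-0.52],[163,42,0,0,0,-0.62]]])

```text
clock: 1.1
eef_pos: [454.1, -269.4, 205.2]
eef_rot: [-3.141, -0.0, 1.656]
wrist_force: [1.0, 0.2, -0.2]
finger_gap: 93.9
finger_force: 0.0
```

Emit:
run_rows(rows=[[[0,0,0,0,0,0],[0,0,0,0,0,0]]])

```text
clock: 1.3
eef_pos: [453.2, -270.4, 205.1]
eef_rot: [-3.141, -0.0, 1.651]
wrist_force: [0.1, 0.0, 0.1]
finger_gap: 93.9
finger_force: 0.0
```

```bash
python3 d.py 454 -268.5 92 95
python3 - <<'E'
from h import *
p,d=manip.camera("scene"); q,e=manip.camera("top")
cv2.imwrite("pics/pre.png",np.hstack([cv2.resize(p[100:340,60:300,::-1],(400,400)),cv2.resize(q[200:360,400:560,::-1],(400,400))]))
E
```

```text
d [  1.8   1.  113.1] rv [-0.001 -0.    -0.007] clk 1.3 gap 93.86265540397245 F [0.1 0.  0.1] j [-0.61  0.25  1.58 -0.    1.31 -0.69]
```

View pics/pre.png

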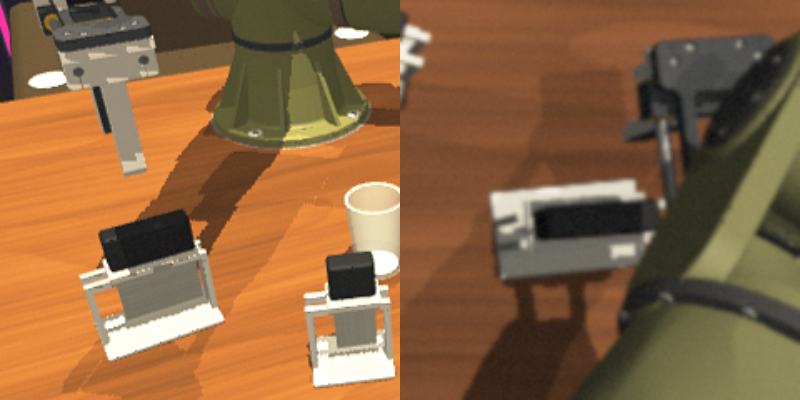

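The gripper appears offset from the grip: fingertips are near (130,172) in the scene crop and (665,150) in the top crop. I'll check by projecting the reported TCP into both views.

```bash
python3 - <<'E'
from h import *
X=np.array([[453.2,-270.4,205],[453.2,-270.4,126],[453.2+59,-265,205],[453.2-59,-275,205]],float)
for n,(a,b,s,ox) in {"scene":(60,100,400/240,0),"top":(400,200,2.5,400)}.items():
    K,R,t=cam(n); q=cv2.projectPoints(X,cv2.Rodrigues(R)[0],t,K,None)[0][:,0]; print(n,q.round(0).tolist(),((q-[a,b])*s+[ox,0]).round(0).tolist(), -R.T@t)
E
```

```text
scene [[133.0, 190.0], [145.0, 233.0], [142.0, 206.0], [126.0, 175.0]] [[122.0, 150.0], [141.0, 222.0], [137.0, 177.0], [110.0, 126.0]] [1164.32351774 -279.41152429  544.89147637]
top [[497.0, 284.0], [482.0, 287.0], [493.0, 249.0], [502.0, 320.0]] [[643.0, 210.0], [605.0, 218.0], [632.0, 121.0], [654.0, 301.0]] [ 391.5303069    26.09097319 1039.24650993]
```

The projections match the picture, so the gripper is over the grip. Descending.

Emit:
run_rows(rows=[[[2,1,25,0,0,-0.007],[2,1.5,50,0,0,-0.007],[2,1.5,75,0,0,-0.007],[2,1.5,100,0,0,-0.007],[2,1.5,113,0,0,-0.007]]], force=10)

```text
clock: 1.9
eef_pos: [453.3, -269.0, 90.6]
eef_rot: [-3.14, -0.001, 1.656]
wrist_force: [-0.3, 0.1, 0.5]
finger_gap: 93.8
finger_force: 0.0
```

Emit:
run_rows(rows=[[[0,0,0,0,0,0],[0,0,0,0,0,0],[0,0,0,0,0,0],[0,0,0,0,0,0],[0,0,0,0,0,0]]], jaw=10, force=10)

```text
clock: 2.4
eef_pos: [454.8, -268.8, 93.1]
eef_rot: [3.141, 0.001, 1.658]
wrist_force: [0.7, 0.0, 0.6]
finger_gap: 57.5
finger_force: 0.0
```

Emit:
run_rows(rows=[[[0,0,0,0,0,0],[0,0,0,0,0,0],[0,0,0,0,0,0],[0,0,0,0,0,0],[0,0,0,0,0,0]]], jaw=10, force=30)

```text
clock: 2.9
eef_pos: [454.6, -268.6, 92.4]
eef_rot: [-3.141, -0.0, 1.658]
wrist_force: [-0.1, -0.1, 0.1]
finger_gap: 23.8
finger_force: 30.0
```

```bash
python3 d.py 454 -268.5 180 95
```

```text
d [  0.2  -0.6 -87.6] rv [-0. -0. -0.] clk 2.9 gap 23.81240292212819 F [-0.1 -0.1  0.1] j [-0.6   0.37  1.7  -0.    1.06 -0.69]
```

Emit:
run_rows(rows=[[[0,0,-10,0,0,0],[0,0,-35,0,0,0],[0,0,-65,0,0,0],[0,0,-100,0,0,0],[0,0,-125,0,0,0]]])

```text
clock: 3.4
eef_pos: [454.7, -268.6, 220.2]
eef_rot: [3.14, 0.001, 1.658]
wrist_force: [0.1, -0.1, -2.6]
finger_gap: 23.7
finger_force: 30.0
```

Emit:
run_rows(rows=[[[0,0,0,0,0,0],[0,0,0,0,0,0],[0,0,0,0,0,0]]])

```text
clock: 3.7
eef_pos: [454.1, -268.2, 215.9]
eef_rot: [-3.14, -0.002, 1.658]
wrist_force: [-0.4, 0.3, -1.6]
finger_gap: 24.0
finger_force: 30.0
```

```bash
python3 d.py 488.5 326 217 115.7
python3 - <<'E'
from h import *
p,d=manip.camera("scene"); q,e=manip.camera("top"); np.savez("pics/lift.npz",p=p,q=q,d=d,e=e)
cv2.imwrite("pics/lift.png",np.hstack([cv2.resize(p[100:340,60:300,::-1],(400,400)),cv2.resize(q[200:360,400:560,::-1],(400,400))]))
c=cloud("top",np.load("pics/top0.npz")["d"]); print("cup z",np.percentile(c[265:305,328:368,2],95), "jar",np.percentile(c[200:245,45:95,2],95))
E
```

```text
d [ 5.89e+02  8.59e+01 -3.00e-01] rv [-0.002 -0.002 -0.362] clk 3.7 gap 24.028286391063126 F [-0.4  0.3 -1.6] j [-0.6   0.24  1.57  0.    1.33 -0.69]
cup z 95.55226913886322 jar 122.28900638846112
```

View pics/lift.png

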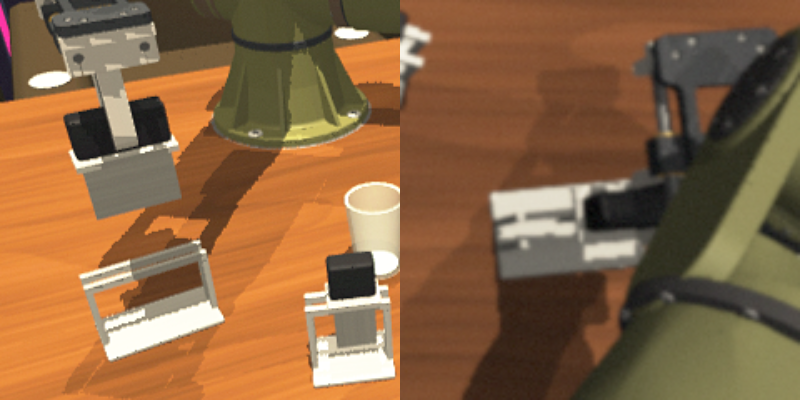

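The scraper is lifted straight and centred in the fingers, and the stand is left empty. Carrying it over.

Emit:
run_rows(rows=[[[25,4,0,0,0,-0.02],[65,10,0,0,0,-0.05],[105,16,0,0,0,-0.08],[145,21,0,0,0,-0.1],[185,27,0,0,0,-0.12]]])

```text
clock: 4.3
eef_pos: [464.9, -80.4, 216.7]
eef_rot: [-3.14, -0.001, 1.778]
wrist_force: [0.9, 0.3, -2.7]
finger_gap: 24.1
finger_force: 30.0
```

```bash
python3 d.py 488.5 326 217 115.7
```

```text
d [ 3.928e+02  1.068e+02 -2.000e-01] rv [-0.001 -0.001 -0.241] clk 4.3 gap 24.148408011695807 F [ 0.9  0.3 -2.7] j [-0.25  0.12  1.72  0.    1.31 -0.46]
```

Emit:
run_rows(rows=[[[40,11,0,0,0,-0.03],[80,22,0,0,0,-0.05],[120,33,0,0,0,-0.08],[160,44,0,0,0,-0.1],[200,54,0,0,0,-0.12]]])

```text
clock: 4.8
eef_pos: [476.8, 126.6, 216.7]
eef_rot: [-3.141, -0.0, 1.899]
wrist_force: [-0.2, 0.6, -2.6]
finger_gap: 23.9
finger_force: 30.0
```

```bash
python3 d.py 488.5 326 217 115.7
```

```text
d [185.   75.3  -0.3] rv [-0.001 -0.    -0.121] clk 4.8 gap 23.857996115106104 F [-0.2  0.6 -2.6] j [ 0.19  0.16  1.66 -0.    1.32 -0.14]
```

Emit:
run_rows(rows=[[[45,18,0,0,0,-0.03],[90,36,0,0,0,-0.06],[130,53,0,0,0,-0.09],[165,67,0,0,0,-0.11],[185,75,0,0,0,-0.12]]])

```text
clock: 5.3
eef_pos: [488.1, 326.7, 216.1]
eef_rot: [-3.14, -0.0, 2.02]
wrist_force: [0.0, -1.0, -3.3]
finger_gap: 23.8
finger_force: 30.0
```

Emit:
run_rows(rows=[[[0,0,0,0,0,0],[0,0,0,0,0,0],[0,0,0,0,0,0]]])

```text
clock: 5.6
eef_pos: [488.8, 323.3, 217.1]
eef_rot: [-3.141, 0.0, 2.017]
wrist_force: [1.1, 0.5, -3.4]
finger_gap: 24.2
finger_force: 30.0
```

```bash
python3 d.py 488.5 326 150 115.7; python3 - <<'E'
from h import *
p,d=manip.camera("scene"); q,e=manip.camera("top"); np.savez("pics/over.npz",p=p,q=q,d=d,e=e)
cv2.imwrite("pics/over.png",np.hstack([cv2.resize(p[60:260,350:550,::-1],(400,400)),cv2.resize(q[180:340,80:240,::-1],(400,400))]))
E
```

```text
d [ 2.6  1.  67.1] rv [-0.001  0.    -0.002] clk 5.6 gap 24.22962865839804 F [ 1.1  0.5 -3.4] j [ 0.52  0.37  1.4  -0.    1.37  0.08]
```

View pics/over.png

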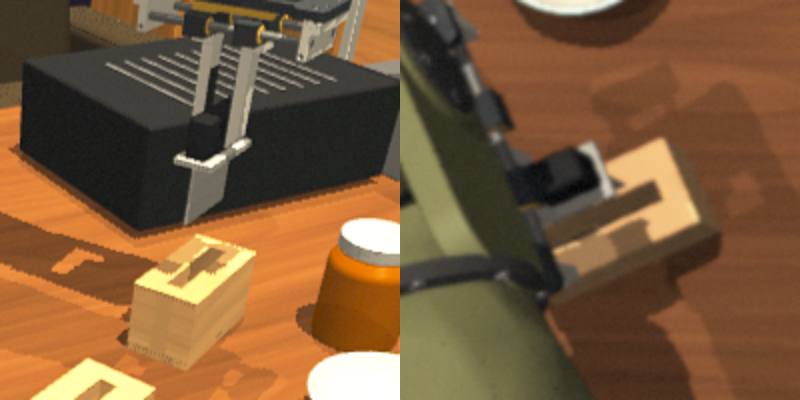

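The blade hangs above the slot, at about (200,210) in the scene crop over the slot at (205,262). Lowering to just above the mouth before checking alignment.

Emit:
run_rows(rows=[[[2.6,1,15,0,0,0],[2.6,1,33,0,0,0],[2.6,1,48,0,0,0],[2.6,1,57,0,0,0],[2.6,1,57,0,0,0]]])

```text
clock: 6.2
eef_pos: [488.0, 326.5, 158.8]
eef_rot: [-3.139, 0.0, 2.017]
wrist_force: [-0.1, 0.4, -2.3]
finger_gap: 23.5
finger_force: 30.0
```

Emit:
run_rows(rows=[[[0,0,0,0,0,0],[0,0,0,0,0,0],[0,0,0,0,0,0]]])

```text
clock: 6.5
eef_pos: [488.8, 327.0, 161.1]
eef_rot: [3.14, -0.0, 2.018]
wrist_force: [0.3, -0.3, -2.1]
finger_gap: 23.7
finger_force: 30.0
```

```bash
python3 d.py 488.5 326 92.5 115.7; python3 - <<'E'
from h import *
p,d=manip.camera("scene"); q,e=manip.camera("top"); np.savez("pics/near.npz",p=p,q=q,d=d,e=e)
cv2.imwrite("pics/near.png",np.hstack([cv2.resize(p[140:250,400:510,::-1],(400,400),interpolation=2),cv2.resize(q[200:320,100:220,::-1],(400,400),interpolation=2)]))
R=np.radians(25.7);c=np.array([np.cos(R),np.sin(R),0]);s=np.array([-np.sin(R),np.cos(R),0])
st=manip.read_state(); o=st["eef_pos"].copy();o[2]-=72.4
X=np.array([o+40*s,o-40*s,o]); K,Rm,t=cam("scene"); print(((cv2.projectPoints(X,cv2.Rodrigues(Rm)[0],t,K,None)[0][:,0]-[400,140])*400/110).round(0).tolist())
E
```

```text
d [-0.8 -0.8 68.6] rv [ 0.001 -0.    -0.002] clk 6.5 gap 23.686180034121307 F [ 0.3 -0.3 -2.1] j [ 0.53  0.42  1.46 -0.    1.26  0.08]
[[206.0, 153.0], [143.0, 204.0], [175.0, 178.0]]
```

View pics/near.png

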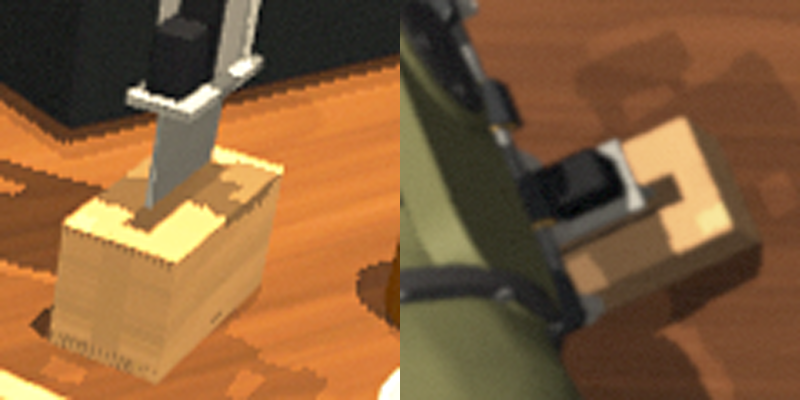

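The blade's near lower corner is at (150,207) in the scene crop and the slot's near end is around (137,227). That puts it roughly 2 mm off centre, inside the clearance. Lowering with a small correction and watching the force.

Emit:
run_rows(rows=[[[-2,-2,2,0,0,0],[-2,-2,12,0,0,0],[-2,-2,25,0,0,0],[-2,-2,38,0,0,0],[-2,-2,45,0,0,0]]])

```text
clock: 7.1
eef_pos: [487.0, 323.9, 113.2]
eef_rot: [-3.139, 0.0, 2.018]
wrist_force: [-0.7, -0.1, -2.5]
finger_gap: 24.0
finger_force: 30.0
```

Emit:
run_rows(rows=[[[0,0,5,0,0,0],[0,0,11,0,0,0],[0,0,16,0,0,0],[0,0,18,0,0,0],[0,0,18,0,0,0]]])

```text
clock: 7.6
eef_pos: [487.6, 324.3, 97.3]
eef_rot: [-3.141, -0.0, 2.018]
wrist_force: [0.7, 0.5, -2.6]
finger_gap: 23.5
finger_force: 30.0
```

```bash
python3 d.py 487.5 326 92.5 115.7
```

```text
d [1.6 0.7 4.8] rv [-0.    -0.    -0.002] clk 7.6 gap 23.541914138973944 F [ 0.7  0.5 -2.6] j [0.52 0.48 1.53 0.   1.13 0.08]
```

No contact yet, so the blade is in the slot cleanly. Lowering the last millimetres gently.

Emit:
run_rows(rows=[[[0,0,1,0,0,0],[0,0,2,0,0,0],[0,0,3,0,0,0],[0,0,3,0,0,0]]])

```text
clock: 8.0
eef_pos: [487.6, 324.3, 94.4]
eef_rot: [-3.142, -0.0, 2.018]
wrist_force: [0.2, -0.2, -3.0]
finger_gap: 24.2
finger_force: 30.0
```

Emit:
run_rows(rows=[[[0,0,0.5,0,0,0],[0,0,1,0,0,0],[0,0,1,0,0,0],[0,0,1,0,0,0]]])

```text
clock: 8.4
eef_pos: [487.6, 324.3, 93.5]
eef_rot: [-3.142, -0.0, 2.018]
wrist_force: [-0.9, -0.2, -3.0]
finger_gap: 24.1
finger_force: 30.0
```

Emit:
run_rows(rows=[[[0,0,0.5,0,0,0],[0,0,0.5,0,0,0],[0,0,0.5,0,0,0]]])

```text
clock: 8.7
eef_pos: [487.6, 324.3, 93.0]
eef_rot: [3.142, 0.0, 2.018]
wrist_force: [-0.3, 0.5, -2.4]
finger_gap: 23.8
finger_force: 30.0
```

Emit:
run_rows(rows=[[[0,0,0.4,0,0,0],[0,0,0.4,0,0,0],[0,0,0.4,0,0,0]]])

```text
clock: 9.0
eef_pos: [487.6, 324.3, 92.6]
eef_rot: [3.142, -0.0, 2.018]
wrist_force: [0.1, -0.7, -2.2]
finger_gap: 24.0
finger_force: 30.0
```

Emit:
run_rows(rows=[[[0,0,0.4,0,0,0],[0,0,0.4,0,0,0],[0,0,0.4,0,0,0]]])

```text
clock: 9.3
eef_pos: [487.6, 324.3, 92.5]
eef_rot: [3.141, -0.0, 2.018]
wrist_force: [-2.2, -1.1, 2.5]
finger_gap: 23.8
finger_force: 30.0
```

Emit:
run_rows(rows=[[[0,0,0.3,0,0,0],[0,0,0.3,0,0,0],[0,0,0.3,0,0,0]]])

```text
clock: 9.6
eef_pos: [487.6, 324.3, 92.4]
eef_rot: [3.141, -0.0, 2.018]
wrist_force: [-4.2, -3.0, 6.4]
finger_gap: 24.0
finger_force: 30.0
```

The guard made contact at the expected height with about 9 N. Releasing and retreating.

Emit:
run_rows(rows=[[[0,0,0,0,0,0],[0,0,0,0,0,0]]], force=6)

```text
clock: 9.8
eef_pos: [487.6, 324.3, 92.4]
eef_rot: [3.141, 0.0, 2.018]
wrist_force: [-3.4, -3.1, 5.6]
finger_gap: 23.8
finger_force: 6.0
```

Emit:
run_rows(rows=[[[0,0,0,0,0,0],[0,0,0,0,0,0],[0,0,0,0,0,0],[0,0,0,0,0,0],[0,0,0,0,0,0]]], jaw=75)

```text
clock: 10.3
eef_pos: [487.6, 324.3, 91.8]
eef_rot: [3.142, -0.0, 2.018]
wrist_force: [-0.1, -0.0, 0.8]
finger_gap: 60.5
finger_force: 0.0
```

Emit:
run_rows(rows=[[[0,0,-5,0,0,0],[0,0,-25,0,0,0],[0,0,-60,0,0,0],[0,0,-100,0,0,0],[0,0,-130,0,0,0]]])

```text
clock: 10.8
eef_pos: [487.8, 324.4, 224.8]
eef_rot: [3.139, -0.0, 2.018]
wrist_force: [0.4, 0.2, -0.4]
finger_gap: 74.7
finger_force: 0.0
```

Emit:
run_rows(rows=[[[-30,0,0,0,0,0],[-70,0,0,0,0,0],[-110,0,0,0,0,0],[-140,0,0,0,0,0],[-150,0,0,0,0,0]]])

```text
clock: 11.3
eef_pos: [553.4, 186.7, 222.2]
eef_rot: [3.141, 0.0, 2.015]
wrist_force: [-0.2, 0.5, -0.6]
finger_gap: 75.2
finger_force: 0.0
```

```bash
python3 - <<'E'
from h import *
p,d=manip.camera("scene"); q,e=manip.camera("top")
cv2.imwrite("pics/end.png",np.hstack([cv2.resize(p[:,:,::-1],(400,300)),cv2.resize(q[:,:,::-1],(400,300))]))
cv2.imwrite("pics/end2.png",np.hstack([cv2.resize(p[140:250,400:510,::-1],(400,400),interpolation=2),cv2.resize(q[200:320,100:220,::-1],(400,400),interpolation=2)]))
for n,D,(a,b,c,f) in(("scene",d,(425,155,475,200)),("top",e,(110,230,210,310))):
    X=cloud(n,D)[b:f,a:c].reshape(-1,3); t=X[(X[:,2]>115)&(X[:,2]<150)]; print(n,len(t),np.median(t,0) if len(t) else "")
E
```

```text
scene 305 [499.00794171 316.27743425 124.38559249]
top 0
```

View pics/end.png

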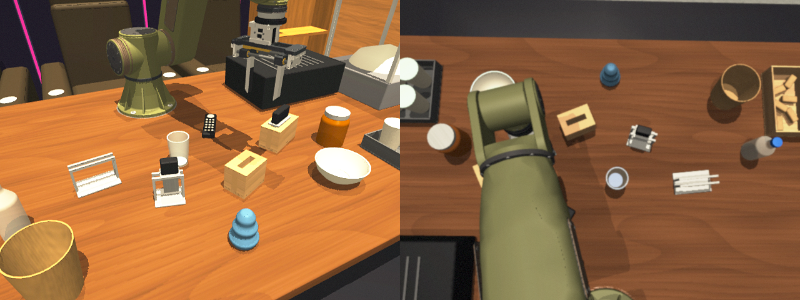

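View pics/end2.png

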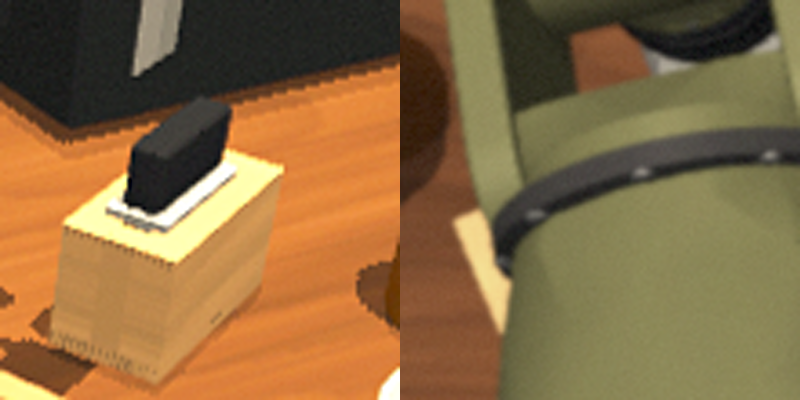

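The end pictures show the wide scraper seated upright with its guard flat on the long-slot block (scene crop about (175,195)). The narrow scraper is still in its stand and the gripper is clear.

Emit:
run_rows(rows=[[[0,0,0,0,0,0],[0,0,0,0,0,0],[0,0,0,0,0,0]]])

```text
clock: 11.7
eef_pos: [552.0, 190.0, 221.9]
eef_rot: [3.142, -0.0, 2.019]
wrist_force: [0.1, 0.2, -1.1]
finger_gap: 75.0
finger_force: 0.0
```

```bash
python3 -c "
from cell import manip; print(manip.sign_off())"
```

```text
the job is handed in; nothing more can be done
None
```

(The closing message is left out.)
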